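# Build up a centrifuge tube carrier in the assembly nest

### The arm

A 6-joint arm with a two-finger parallel gripper is mounted at the origin on the work surface. World frame = base frame: x ahead of the robot, y to its left, z up, the work surface at z = 0. Lengths are in m, angles in rad, forces in N, time in s.
With the tool pointing down it reaches from about 0.375 to 0.975 m from the base axis. Payload 3.8 kg.
Tool frame: the origin (TCP) lies at the very end of the fingers, on their centre line; the grasp point (between the pads) lies 19 mm behind it; z points along the fingers, y is the line along which they close (so a half turn about z gives the same grasp; the last joint's range is limited). The gripper opens to 88 mm and grips with 3 to 60 N. Pads are 18 mm wide; open, the fingers measure 123 mm over their backs; the gripper's body (75 mm by 187 mm) begins 45 mm behind the grasp point.
Start: joints at [-1.249, 0.264, 1.604, -0, 1.274, -0.037], TCP at [0.237, -0.632, 0.239] pointing down, gripper open.
Joint ranges: [-2.63, 2.63], [-0.94, 2.18], [0.31, 2.57], [-1.31, 4.45], [0, 2.66], [-2.55, 2.55]. Speed limits (rad/s): [2.57, 2.57, 3.14, 3.14, 3.14, 3.14].

### API

Orientations are given as a unit quaternion [x, y, z, w].
In Python, from bench import manip, optics gives the robot as it stands.
- The arm moves only by the tool step_arm, never from a script. Its argument "targets" is a list that holds one entry, the list of rows, each a list of 7 numbers: the shift along the tool's x, y, z in units of 30 mm (1.0 is 30 mm), then the turn, a rotation vector about the tool's x, y, z in units of 0.1 rad (1.0 is 0.1 rad), then the finger opening in mm, from 0 to 88.1. A call has 1 to 20 rows; each row shifts and turns the commanded pose from where the row before left it, along the tool's axes as they then stand; what a row does not reach is not made up. A row lasts 1/12 s, in which the tool goes at most 41.7 mm and 7.16 degrees, less where a joint would pass 70% of its speed; a pose out of reach is approached as far as the arm can. A call with a number of a shift or a turn outside -1 to 1 is refused whole. A call with a gripper value outside its range is refused whole. The fingers move at their own pace and stop on an object; the grip force is fixed at half the most. Time passes only in rows, so rows that do not move let the fingers close. It gives the time, the measured TCP pose, the force, the opening and the grip force at its end, in the units of the state.
- manip.get_state(): the state, without advancing time (a new reading comes with each control period).
- optics.snapshot(name): name is "scene" or "top" or "wrist"; returns the picture (384x512x3 uint8, blue, green, red); there is no depth.
- optics.get_calibration(name): a dict with "fx", "fy", "cx", "cy" (pixels), "rvec" (rotation vector, rad) and "tvec" (3), from world to camera coordinates, as OpenCV has them; the wrist camera has in their place "tool_from_camera" (4x4, takes a point from camera to tool coordinates, whose origin is the TCP and whose axes are the flange's). Camera axes: x right, y down, z forward; pixel columns grow to the right and rows downward; lengths in m; the calibration is good to about 2 mm. A picture is of the moment at which its call begins: read the wrist's pose just before it. get_calibration takes no time and is no camera call.
- manip.hand_in(): hands the job in; it is judged then, once.
The state is a dict: "time": time; "joint_pos": joint angles; "joint_velocities": joint speeds; "joint_efforts": joint torques, N m; "tool_pos": TCP position; "orientation": TCP orientation; "ft_force": force on the tool from outside, world axes, zero at the start; "ft_torque": the same for the moment, N m; "opening": finger opening in m; "finger_force": force on a finger pad.
Only numpy, scipy, OpenCV 4.12 (cv2) and the standard library are available. Lean on these libraries where they do the work, as an engineer would, in place of code of your own. Each camera call takes 0.05 s, during which the arm holds its last target. There are 200 camera calls.

### The job

Build the centrifuge tube carrier in the metal nest fixed to the bench: first push the thick round base along the bench, without lifting it, through the open mouth of the nest until it is home against the back stop. Then lay the large spacer ring flat and square on the base, up against the back stop, and only then slide the perforated disc off the deck, without lifting it, so that it drops flat onto the ring, also up against the back stop. Leave the other things on the bench where they are.

Things in the scene. Friction and masses are not known exactly. Their poses are not given: they have to be found in the camera images.
- nest: Aluminium nest fixed to the bench. Origin: at bench level on the axis of a part that is home. Own x points from the mouth to the back stop, y to the left wall. Pocket 94 mm wide (y -47 to 47), floor is the bench, open to -x and above. Back stop: inner face x = 45, 12 thick, 66 high, y -187 to 59. Left wall: inner face y = 47, 12 thick, 66 high, x from -45. Right side: the deck's side.
- deck (a point): Middle of the flat top of the nest's deck, a solid block beside the pocket, 57 mm high, nest y from -47 to -187 mm, x from -45 to 45 mm. The disc lies on it; the back stop runs along it and stands 9 mm above it. The top of base plus ring (54 mm) is 3 mm below it. Axes as the nest's.
- mouth (a point): Middle of the pocket's open front edge at bench level (nest x = -45, y = 0 mm). Two flared lead-ins, 16 mm high, stand before it to nest x = -70 mm and widen it from 94 to about 115 mm. Axes as the nest's.
- base: Carrier base: thick round block of grey plastic, 90 mm diameter, 40 mm high, seven dark bores on top, about 0.2 kg, standing on the bench before the nest's mouth; too wide to grasp. Origin at the centre of its underside, z up.
- ring: Large spacer ring of grey plastic lying flat on the bench: outer diameter 90 mm, hole 56 mm (wall 17 mm), 14 mm high, about 0.06 kg. Origin at the centre of its underside, z up. It lies right or left of the nest.
- disc: Perforated top disc of grey plastic lying on the nest's deck: 90 mm diameter, 8 mm thick, underside rim chamfered 3 mm, seven dark holes, about 0.06 kg. Origin at the centre of its underside, z up.
- spare: Bystander: small spare ring of the same grey plastic, outer diameter 60 mm, hole 36 mm, 14 mm high; not part of the job. Origin at the centre of its underside.
- rack: Bystander: green tube rack, 75 x 200 x 45 mm. Origin at the centre of its underside.
- bottle: Bystander: amber bottle, 60 mm diameter, 120 mm high. Origin at the centre of its underside.
- beaker: Bystander: glass beaker, 70 mm diameter, 85 mm high. Origin at the centre of its underside.
- spatula: Bystander: spatula, 180 mm long, lying flat. Origin at the middle of its underside.
- jar: Bystander: white jar with blue cap, 64 mm diameter, 70 mm high. Origin at the centre of its underside.
Things that resemble listed ones, but are neither listed nor needed, are in the scene too. What is shaped like the disc but green or purple is not meant.

How it is judged:
On the way, in this order (a step that is already met when the one before it is completed fails the run):
1. the base stands in the pocket, within 5 mm of the back stop (x of base in the frame of nest between -0.005 and 0.003 m and y of base in the frame of nest between -0.004 and 0.004 m and z of base in the frame of nest between -0.0015 and 0.0015 m and angle between base's own z axis and vertical below 0.03 rad), for 0.2 s.
2. the ring lies flat on the base in the pocket, within 5 mm of the back stop, let go (all of step 1 and x of ring in the frame of nest between -0.005 and 0.003 m and y of ring in the frame of nest between -0.004 and 0.004 m and z of ring in the frame of nest between 0.0385 and 0.0415 m and angle between ring's own z axis and vertical below 0.03 rad and contact force between the fingers and ring below 0.5 N), for 0.2 s.
At the end, for the whole second after the job is handed in: Base, ring and disc stacked in the nest pocket, at rest: each within 4 mm of centre between the side walls, no more than 5 mm from the back stop, undersides 0, 40 and 54 mm above the bench within 1.5 mm, level within 0.02 rad (disc not caught on the deck edge) (x of base in the frame of nest between -0.005 and 0.003 m and y of base in the frame of nest between -0.004 and 0.004 m and z of base in the frame of nest between -0.0015 and 0.0015 m and angle between each of base, ring, disc's own z axis and vertical below 0.02 rad and x of ring in the frame of nest between -0.005 and 0.003 m and y of ring in the frame of nest between -0.004 and 0.004 m and z of ring in the frame of nest between 0.0385 and 0.0415 m and x of disc in the frame of nest between -0.005 and 0.003 m and y of disc in the frame of nest between -0.004 and 0.004 m and z of disc in the frame of nest between 0.0525 and 0.0555 m and linear speed of each of base, ring, disc below 0.01 m/s); the robot touches nothing.
It fails at once if the base was lifted more than 15 mm off the bench (height (world z) of base above 0.015 m).
It fails at once if the disc was lifted more than 12 mm above the deck (height (world z) of disc above 0.069 m).
It fails at once if the disc fell off the deck to the bench (height (world z) of disc below 0.03 m).
It fails at once if a bystander was moved more than 25 mm (distance of any of spare, rack, bottle, beaker, spatula, jar from where it was at the start of the episode above 0.025 m).
It also fails if it takes over 72 s, if anything falls off the work surface, if the arm or the gripper's body presses on something with over 40 N, if the wrist force passes 120 N, or if a joint passes its speed limit or range.

## Working session

There is one attempt and no reset: what is moved stays moved. The work goes in short steps, Python scripts to look and compute and a tool call to move; the robot and the scene stay as the last step left them, time stands still between calls to the robot, and variables do not carry over. Pictures are saved under pics/ and viewed, at most 10 in all, crops included, and the job is handed in when it is done.

Besides the shell and the picture viewer there is one more tool, called after "Emit:" by a JSON object that holds its "name" and its "arguments". step_arm: Moves the arm, as the interface text tells. Its arguments: {"type":"object","properties":{"targets":{"type":"array","items":{"type":"array","items":{"type":"array","items":{"type":"number"}}}}},"required":["targets"]}

```bash
mkdir -p pics; cat > h.py <<'E'
import numpy as np, cv2
from bench import manip, optics
from scipy.spatial.transform import Rotation as R
def cam(name):
    c=optics.get_calibration(name); K=np.array([[c['fx'],0,c['cx']],[0,c['fy'],c['cy']],[0,0,1]])
    if name=='wrist':
        s=manip.get_state(); T=np.eye(4);T[:3,:3]=R.from_quat(s['orientation']).as_matrix();T[:3,3]=s['tool_pos']
        M=T@np.array(c['tool_from_camera']); return K,M[:3,:3],M[:3,3]
    Rc=R.from_rotvec(np.ravel(c['rvec'])).as_matrix(); return K,Rc.T,-Rc.T@np.ravel(c['tvec'])
def ray(C,uv):
    K,A,o=C; uv=np.atleast_2d(uv).astype(float)
    return o,(A@np.linalg.inv(K)@np.c_[uv,np.ones(len(uv))].T).T
def onz(C,uv,z):
    o,d=ray(C,uv); return o+d*((z-o[2])/d[:,2])[:,None]
def proj(C,P):
    K,A,o=C; q=(np.atleast_2d(P)-o)@A@K.T; return q[:,:2]/q[:,2:]
def tri(C1,u1,C2,u2):
    o1,d1=ray(C1,u1);o2,d2=ray(C2,u2);d1=d1[0];d2=d2[0]
    t=np.linalg.lstsq(np.c_[d1,-d2],o2-o1,rcond=None)[0];a=o1+t[0]*d1;b=o2+t[1]*d2
    return (a+b)/2,np.linalg.norm(a-b)
E
python3 - <<'E'
from h import *
for n in('top','scene'):
    cv2.imwrite(f'pics/{n}0.png',optics.snapshot(n)); C=cam(n); print(n,C[0][0,0],C[2],C[1][:,2])
print(optics.get_calibration('wrist')['tool_from_camera'])
print(manip.get_state())
for n in('top','scene'):
    im=cv2.imread(f'pics/{n}0.png');cv2.imwrite(f'pics/{n}0b.png',cv2.resize(im,(800,600),interpolation=cv2.INTER_CUBIC))
E
```

```text
top 355.6427288638661 [ 0.3965162  -0.01621725  0.99853083] [ 0.13413553 -0.02241336 -0.99070949]
scene 425.5557363050992 [1.08404322 0.61207826 1.24830905] [-0.38683559 -0.44937215 -0.8052471 ]
[[-1.90632206e-05 -9.63127635e-01 -2.69044901e-01  6.78263681e-02]
 [ 9.99999786e-01  1.57699879e-04 -6.35389584e-04  4.34590775e-05]
 [ 6.54389616e-04 -2.69044856e-01  9.63127425e-01 -1.46063273e-01]
 [ 0.00000000e+00  0.00000000e+00  0.00000000e+00  1.00000000e+00]]
{'time': 0.1, 'joint_pos': array([-1.24888380e+00,  2.64688477e-01,  1.60520527e+00,  3.32799914e-05,
        1.27369479e+00, -3.68927312e-02]), 'joint_velocities': array([ 0.00143605, -0.00227471, -0.0022537 ,  0.00021694,  0.00181309,
       -0.00075231]), 'joint_efforts': array([ 3.53266360e-04, -5.03620541e+01, -3.58070576e+01,  7.31713674e-02,
        2.33308197e-02, -4.57367810e-05]), 'tool_pos': array([ 0.23684517, -0.63141536,  0.23752269]), 'orientation': array([ 9.83950846e-01,  1.78436926e-01, -1.25990311e-04, -9.90080823e-04]), 'ft_force': array([-0.12404794,  0.17101776,  0.78914013]), 'ft_torque': array([-0.00097493,  0.03644498, -0.02167176]), 'finger_force': 0.0, 'opening': 0.08805196503719012}
```

View pics/top0b.png

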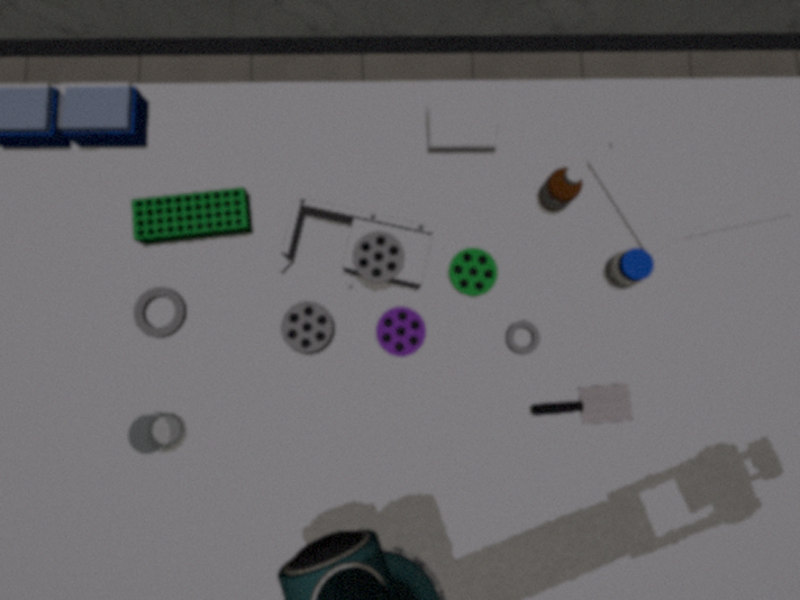

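View pics/scene0b.png

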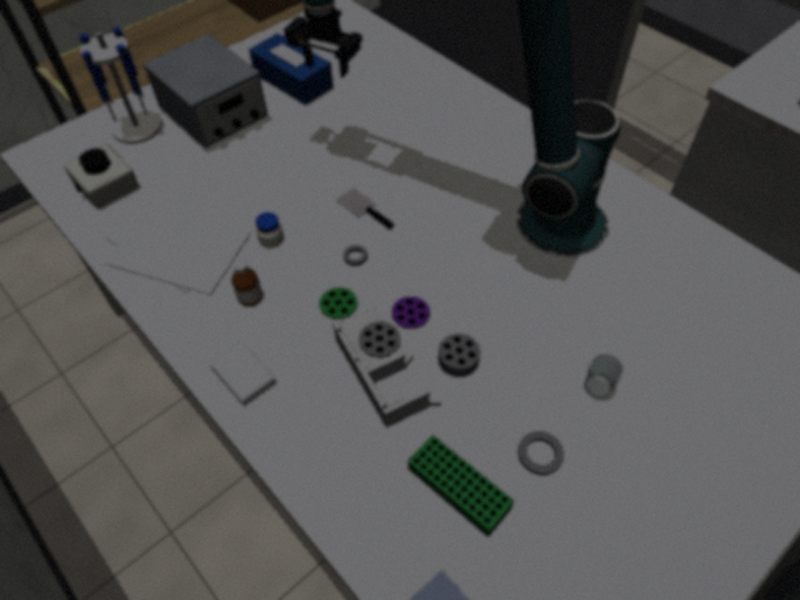

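The top view (800x600) shows the base at (307,327), disc on the deck at (377,257), ring at (160,312). The nest corner is at (302,208), with the back stop running to (432,234). The scene view shows the base at (459,351), disc at (379,339), ring at (540,452).

```bash
cat > m1.py <<'E'
from h import *
CT,CS=cam('top'),cam('scene'); IT,IS=cv2.imread('pics/top0.png'),cv2.imread('pics/scene0.png')
def holes(im,c,r):
    g=cv2.cvtColor(im,6); y0,x0=int(c[1]-r),int(c[0]-r); p=cv2.resize(g[y0:y0+2*r,x0:x0+2*r],None,fx=4,fy=4,interpolation=2)
    m=((p<75)*255).astype(np.uint8); n,_,st,ce=cv2.connectedComponentsWithStats(m)
    k=[i for i in range(1,n) if 60<st[i,4]<700]
    return np.array([(ce[i]+.5)/4-.5+[x0,y0] for i in k])
s=.64
for nm,a,b in(('base',(307,327),(459,351)),('disc',(377,257),(379,339))):
    o=[]
    for im,c in((IT,a),(IS,b)):
        h=holes(im,np.array(c)*s,20); h=h[np.linalg.norm(h-np.array(c)*s,axis=1)<16]
        o.append(h.mean(0)); print(nm,len(h),h.mean(0))
    print(tri(CT,o[0],CS,o[1]))
# ring: hole-wall ellipse via threshold edges
for C,im,c in((CT,IT,(160,312)),(CS,IS,(540,452))):
    c=np.array(c)*s;g=cv2.GaussianBlur(cv2.cvtColor(im,6),(3,3),0);y0,x0=int(c[1]-24),int(c[0]-24)
    p=cv2.resize(g[y0:y0+48,x0:x0+48],None,fx=4,fy=4,interpolation=2)
    t,m=cv2.threshold(p,0,255,cv2.THRESH_OTSU); m=255-m
    cs,_=cv2.findContours(m,cv2.RETR_CCOMP,cv2.CHAIN_APPROX_NONE)
    for q in cs:
        if len(q)>60:
            e=cv2.fitEllipse(q); u=(np.array(e[0])+.5)/4-.5+[x0,y0]; print('ring',t,u,np.array(e[1])/4,onz(C,u,.014))
for z in(.066,):
    print(onz(CT,np.array([(302,206),(432,232),(288,260)])*s,z))
E
python3 m1.py
```

```text
base 7 [196.1068494  208.88943239]Traceback (most recent call last):
  File "m1.py", line 12, in <module>
    h=holes(im,np.array(c)*s,20); h=h[np.linalg.norm(h-np.array(c)*s,axis=1)<16]
                                                     ~^~~~~~~~~~~~~~
ValueError: operands could not be broadcast together with shapes (0,) (2,)
```

```bash
python3 - <<'E'
s=open('m1.py').read()
s=s.replace("m=((p<75)*255).astype(np.uint8)","m=cv2.adaptiveThreshold(p,255,0,1,41,12)").replace("60<st[i,4]<700","100<st[i,4]<700")
s=s.replace("if 100","if st[i,2]<32 and st[i,3]<32 and 100").replace("print(nm,len(h),h.mean(0))","print(nm,h.round(1).tolist())")
open('m1.py','w').write(s)
E
python3 m1.py
```

```text
base [[197.1, 198.3], [187.4, 202.9], [205.7, 204.3], [196.1, 208.9], [186.4, 213.5], [204.6, 214.7], [195.1, 219.2]]
base [[292.0, 216.2], [300.4, 219.0], [284.9, 220.6], [293.5, 223.8], [302.2, 226.7], [286.9, 228.0], [294.9, 230.8]]
(array([0.48850866, 0.1137287 , 0.04166261]), np.float64(0.00015924605082517842))
disc [[243.2, 153.2], [233.2, 157.3], [251.8, 159.8], [241.8, 163.7], [232.0, 167.6], [250.3, 170.1], [240.5, 174.0]]
disc [[242.1, 208.6], [234.3, 212.5], [250.0, 212.0], [242.4, 216.0], [251.3, 219.8], [234.2, 220.5], [242.7, 224.8], [236.5, 226.3]]
(array([ 0.60735243, -0.01224282,  0.05879013]), np.float64(0.0015045567479645705))
ring 103.0 [102.44461823 199.64343452] [32.57898712 34.51544571] [[0.52157821 0.37551604 0.014     ]]
ring 103.0 [102.70452118 199.59225082] [17.15548897 19.6731205 ] [[0.52170778 0.37480837 0.014     ]]
ring 86.0 [345.52861214 289.93541908] [28.13957024 30.4414711 ] [[0.52808594 0.38197378 0.014     ]]
ring 86.0 [345.46535492 289.78210258] [13.86373138 17.74628258] [[0.52784588 0.38151009 0.014     ]]
[[ 0.69514344  0.11796789  0.066     ]
 [ 0.64551886 -0.10578297  0.066     ]
 [ 0.60028061  0.14162676  0.066     ]]
```

Emit:
{"name": "step_arm", "arguments": {"targets": [[[0.75,-0.72,-0.1,0,0,0,40],[0.75,-0.72,-0.1,0,0,0,40],[0.75,-0.72,-0.1,0,0,0,40],[0.75,-0.72,-0.1,0,0,0,40],[0.75,-0.72,-0.1,0,0,0,40],[0.75,-0.72,-0.1,0,0,0,40],[0.75,-0.72,-0.1,0,0,0,40],[0.75,-0.72,-0.1,0,0,0,40],[0.75,-0.72,-0.1,0,0,0,40],[0.75,-0.72,-0.1,0,0,0,40],[0.75,-0.72,-0.1,0,0,0,40],[0.75,-0.72,-0.1,0,0,0,40],[0.75,-0.72,-0.1,0,0,0,40],[0.75,-0.72,-0.1,0,0,0,40],[0.75,-0.72,-0.1,0,0,0,40],[0.75,-0.72,-0.1,0,0,0,40],[0.75,-0.72,-0.1,0,0,0,40],[0.75,-0.72,-0.1,0,0,0,40],[0.75,-0.72,-0.1,0,0,0,40],[0.75,-0.72,-0.1,0,0,0,40]]]}}

```text
time: 1.77
tool_pos: [0.5067, -0.0679, 0.2984]
orientation: [0.984, 0.178, -0.0, -0.0]
ft_force: [0.6, 0.9, 0.5]
opening: 0.0402
finger_force: 0.0
```

Emit:
{"name": "step_arm", "arguments": {"targets": [[[0.75,-0.72,-0.1,0,0,-1,40],[0.6,-0.72,-0.1,0,0,-1,40],[0.5,-0.72,0,0,0,-1,40],[0.4,-0.6,0,0,0,-1,40],[0,0,0,0,0,-1,40],[0,0,0,0,0,-1,40],[0,0,0,0,0,-1,40],[0,0,0,0,0,-1,40],[0,0,0,0,0,-1,40],[0,0,0,0,0,-1,40],[0,0,0,0,0,-1,40],[0,0,0,0,0,-1,40],[0,0,0,0,0,-1,40],[0,0,0,0,0,-1,40],[0,0,0,0,0,-1,40],[0,0,0,0,0,-1,40],[0,0,0,0,0,-1,40],[0,0,0,0,0,-1,40],[0,0,0,0,0,-1,40],[0,0,0,0,0,-1,40]]]}}

```text
time: 3.43
tool_pos: [0.5261, 0.0338, 0.3041]
orientation: [0.379, 0.925, -0.0, -0.001]
ft_force: [-0.2, -0.6, 0.4]
opening: 0.0399
finger_force: 0.0
```

Emit:
{"name": "step_arm", "arguments": {"targets": [[[0,0,0,0,0,-1,40],[0,0,0,0,0,-1,40],[0,0,0,0,0,-1,40],[0,0,0,0,0,-1,40],[0,0,0,0,0,-1,40],[0,0,0,0,0,-0.8,40],[0,0,0,0,0,0,40],[0,0,0,0,0,0,40]]]}}

```text
time: 4.1
tool_pos: [0.5262, 0.0338, 0.3043]
orientation: [0.102, 0.995, -0.0, -0.0]
ft_force: [0.9, 0.5, 0.6]
opening: 0.0399
finger_force: 0.0
```

```bash
python3 - <<'E'
from h import *
C=cam('wrist');np.savez('w1.npz',K=C[0],A=C[1],o=C[2]); im=optics.snapshot('wrist');cv2.imwrite('pics/w1.png',im)
print(C[0],C[2]);s=manip.get_state();print(s['time'],s['tool_pos'],s['orientation'])
cv2.imwrite('pics/w1b.png',cv2.resize(im,(800,600),interpolation=2))
E
```

```text
[[306.78264095   0.         259.05062328]
 [  0.         306.78264095 191.53375949]
 [  0.           0.           1.        ]] [0.45758623 0.04740617 0.45037945]
4.15 [0.52624851 0.0338187  0.30437116] [ 1.02351902e-01  9.94748205e-01 -1.71854802e-05 -3.10503212e-04]
```

View pics/w1b.png

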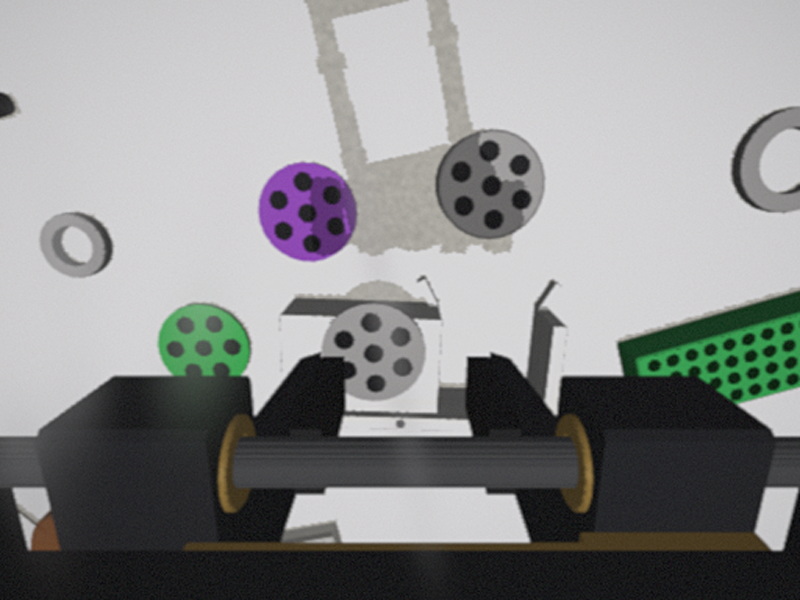

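The wrist view shows the base at (490,185), disc at (374,352), the deck's front top edge from (282,316) to (440,319), and the left wall near (550,330). I'll zoom into the nest for edges.

```bash
python3 - <<'E'
from h import *
im=cv2.imread('pics/w1.png')[168:288,170:370]
im=cv2.resize(im,None,fx=4,fy=4,interpolation=2); cv2.imwrite('pics/w1c.png',im)
E
```

```text
(no output)
```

View pics/w1c.png

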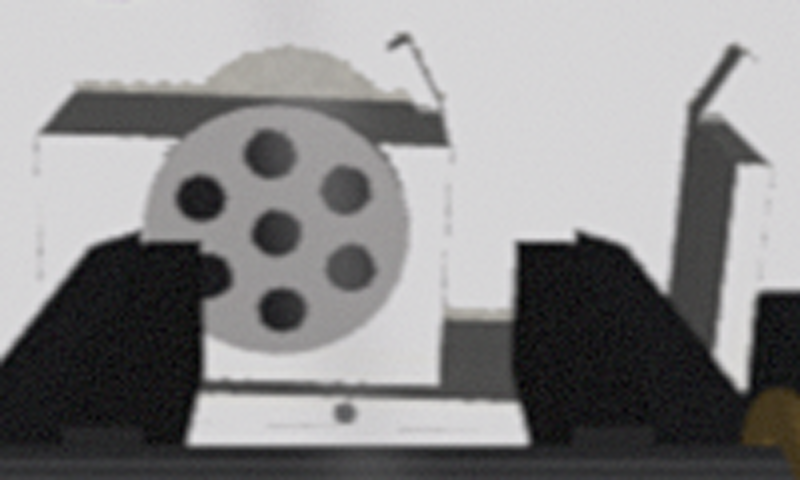

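The crop shows clear nest edges: deck front top (40,134)-(449,146), pocket edge (449,146)-(441,385), left-wall inner top (737,163)-(712,352) and bottom (692,112)-(672,290), and stop top (205,391)-(530,402). I'll fit the nest pose from these.

```bash
cat > m2.py <<'E'
from h import *
from scipy.optimize import least_squares
w=np.load('w1.npz');C=(w['K'],w['A'],w['o'])
L=[((40,134),.057,0,-45),((449,146),.057,0,-45),((75,88),0,0,-45),((440,107),0,0,-45),((449,146),.057,1,-47),((441,385),.057,1,-47),
((205,391),.066,0,45),((530,402),.066,0,45),((450,317),0,0,45),((515,321),0,0,45),((737,163),.066,1,47),((712,352),.066,1,47),((692,112),0,1,47),((672,290),0,1,47),((737,163),.066,0,-45),((40,134),.057,1,-187)]
off=np.array([170,168])-.375
P=np.array([onz(C,np.array(l[0])/4+off,l[1])[0] for l in L])
def nest(p,P):
    d=P[:,:2]-p[:2];c,s=np.cos(p[2]),np.sin(p[2]);return np.c_[c*d[:,0]+s*d[:,1],-s*d[:,0]+c*d[:,1]]
ix=[l[2] for l in L];v=np.array([l[3] for l in L])/1000
f=lambda p:nest(p,P)[range(len(L)),ix]-v
r=least_squares(f,[.627,.073,-.2],loss='soft_l1',f_scale=.001);print('nest',r.x);print((f(r.x)*1000).round(1))
np.save('nest.npy',r.x)
import m1
I=cv2.imread('pics/w1.png')
for nm,c,z in(('base',(490,185),.04),('disc',(374,352),.065)):
    h=m1.holes(I,np.array(c)*.64,32);h=h[np.linalg.norm(h-np.array(c)*.64,axis=1)<26];print(nm,h.round(1).tolist())
    if len(h)%2==0: h=h[[np.argmin(np.linalg.norm(h-np.array(c)*.64,axis=1))]]
    q=onz(C,h.mean(0),z);print(q,nest(r.x,q)*1000)
    T={'base':(196.1,208.9),'disc':(241.8,163.7)}[nm];print('tri',tri(C,h.mean(0),m1.CT,T),nest(r.x,onz(m1.CT,T,z)))
E
python3 m2.py | grep -v '^ring'
```

```text
nest [ 0.64362307  0.08843427 -0.23936901]
[ 0.2 -0.2 -0.3  2.5 -1.8  0.2 -0.7 -0.3 -0.1  0.8 -1.2 -1.8  1.5  1.4
 -0.4  0.8]
base [[197.1, 198.3], [187.4, 202.9], [205.7, 204.3], [196.1, 208.9], [186.4, 213.5], [204.6, 214.7], [195.1, 219.2]]
base [[292.0, 216.2], [300.4, 219.0], [284.9, 220.6], [293.5, 223.8], [302.2, 226.7], [286.9, 228.0], [294.9, 230.8]]
(array([0.48850866, 0.1137287 , 0.04166261]), np.float64(0.00015924605082517842))
disc [[243.2, 153.2], [233.2, 157.3], [251.8, 159.8], [241.8, 163.7], [232.0, 167.6], [250.3, 170.1], [240.5, 174.0]]
disc [[242.1, 208.6], [234.3, 212.5], [250.0, 212.0], [242.4, 216.0], [251.3, 219.8], [234.2, 220.5], [242.7, 224.8], [236.5, 226.3]]
(array([ 0.60735243, -0.01224282,  0.05879013]), np.float64(0.0015045567479645705))
[[ 0.69514344  0.11796789  0.066     ]
 [ 0.64551886 -0.10578297  0.066     ]
 [ 0.60028061  0.14162676  0.066     ]]Traceback (most recent call last):
  File "m2.py", line 17, in <module>
    h=m1.holes(I,np.array(c)*.64,32);h=h[np.linalg.norm(h-np.array(c)*.64,axis=1)<26];print(nm,h.round(1).tolist())
                                                        ~^~~~~~~~~~~~~~~~
ValueError: operands could not be broadcast together with shapes (0,) (2,)
```

```bash
python3 - <<'E'
s=open('m2.py').read()
s=s.replace("h=m1.holes(I,np.array(c)*.64,32)","h=dark(I,np.array(c)*.64,34)").replace("import m1\n","""import m1
def dark(im,c,r,t=50):
    y0,x0=int(c[1]-r),int(c[0]-r);p=cv2.resize(cv2.cvtColor(im,6)[y0:y0+2*r,x0:x0+2*r],None,fx=4,fy=4,interpolation=2)
    n,_,st,ce=cv2.connectedComponentsWithStats((p<t).astype(np.uint8)*255)
    return np.array([(ce[i]+.5)/4-.5+[x0,y0] for i in range(1,n) if 700<st[i,4]<3000])
""")
open('m2.py','w').write(s)
E
python3 m2.py | tail -7
```

```text
[ 0.60028061  0.14162676  0.066     ]]
base [[312.5, 96.3], [332.3, 105.2], [294.7, 109.6], [314.1, 118.5], [333.0, 127.2], [296.4, 131.4], [315.4, 140.0]]
[[0.48699143 0.11462303 0.04      ]] [[-158.37480614  -11.69368885]]
tri (array([0.48411059, 0.10770697, 0.08350379]), np.float64(0.0006236095359317684)) [[-0.15669476 -0.01211356]]
disc [[219.7, 217.2], [239.3, 245.2]]
[[ 0.63163178 -0.01635341  0.065     ]] [[  13.19468526 -104.64296644]]
tri (array([ 0.59064918, -0.00730204,  0.14719068]), np.float64(0.01179827845561636)) [[-0.01346396 -0.10623308]]
```

Emit:
{"name": "step_arm", "arguments": {"targets": [[[0.8,0.46,0,0,0,0.35,40],[0.8,0.46,0,0,0,0,40],[0.8,0.46,0.5,0,0,0,40],[0.8,0.46,0.8,0,0,0,40],[0.8,0.46,0.8,0,0,0,40],[0,0,0.9,0,0,0,40],[0,0,0.9,0,0,0,40],[0,0,0.9,0,0,0,40],[0,0,0.9,0,0,0,40],[0,0,0.9,0,0,0,40],[0,0,0.9,0,0,0,40],[0,0,0.9,0,0,0,40],[0,0,0.8,0,0,0,40],[0,0,0.4,0,0,0,40],[0,0,0,0,0,0,40]]]}}

```text
time: 5.4
tool_pos: [0.4224, 0.1277, 0.0137]
orientation: [0.119, 0.993, -0.001, -0.003]
ft_force: [-1.5, -0.2, 0.6]
opening: 0.0397
finger_force: 0.0
```

```bash
cat > st.py <<'E'
from h import *
n=np.load('nest.npy');s=manip.get_state();p=s['tool_pos'];c,q=np.cos(n[2]),np.sin(n[2]);d=p[:2]-n[:2]
x=R.from_quat(s['orientation']).as_matrix()[:,0]
print('t',s['time'],'nest mm',((c*d[0]+q*d[1])*1e3).round(1),((-q*d[0]+c*d[1])*1e3).round(1),(p[2]*1e3).round(1),'phi-nest',np.arctan2(x[1],x[0])-n[2],s['ft_force'].round(1),s['opening'])
E
python3 st.py
```

```text
t 5.4 nest mm -224.2 -14.3 13.7 phi-nest 3.141487578809043 [-1.5 -0.2  0.6] 0.0396577149021571
```

Emit:
{"name": "step_arm", "arguments": {"targets": [[[-0.2,0.08,0,0,0,0,40],[-0.3,0,0,0,0,0,40],[-0.3,0,0,0,0,0,40],[-0.3,0.04,0,0,0,0,40],[-0.3,0.04,0,0,0,0,40],[-0.3,0.04,0,0,0,0,40],[-0.3,0.04,0,0,0,0,40],[-0.3,0.04,0,0,0,0,40],[-0.3,0.04,0,0,0,0,40],[-0.3,0.05,0,0,0,0,40],[-0.3,0.05,0,0,0,0,40],[-0.3,0.05,0,0,0,0,40],[0,0,0,0,0,0,40]]]}}

```text
time: 6.48
tool_pos: [0.5337, 0.1174, 0.0171]
orientation: [0.119, 0.993, 0.0, 0.002]
ft_force: [0.6, -0.0, -0.1]
opening: 0.0399
finger_force: 0.0
```

```bash
python3 st.py; python3 - <<'E'
from h import *
C=cam('wrist');im=optics.snapshot('wrist');cv2.imwrite('pics/w2.png',cv2.resize(im,(800,600),interpolation=2))
im=optics.snapshot('top')[110:240,160:300];cv2.imwrite('pics/t2.png',cv2.resize(im,None,fx=4,fy=4,interpolation=2))
E
```

```text
t 6.4833 nest mm -113.6 2.1 17.1 phi-nest 3.1429097720790096 [ 0.6 -0.  -0.1] 0.03989617470925149
```

View pics/w2.png

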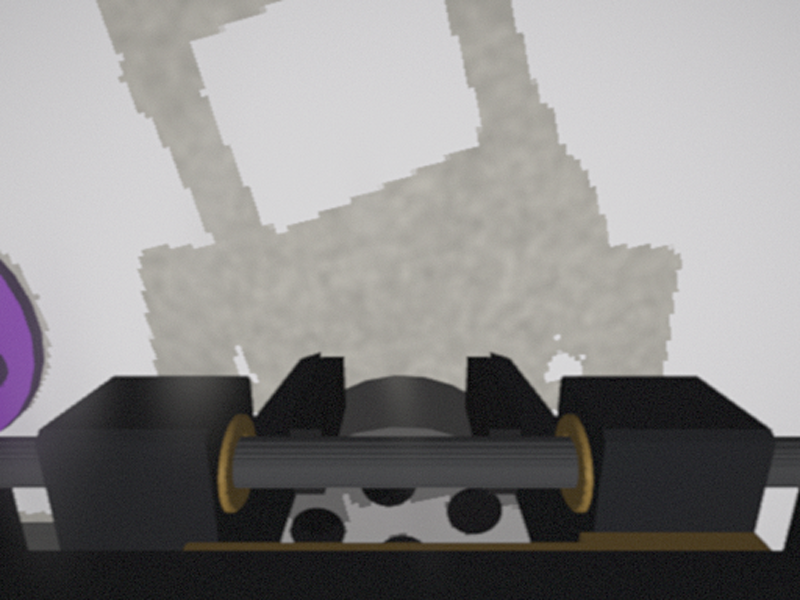

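The base (about (403,480)) sits centred between the fingers, so I keep pushing.

Emit:
{"name": "step_arm", "arguments": {"targets": [[[-0.25,-0.03,0,0,0,0,40],[-0.25,-0.03,0,0,0,0,40],[-0.25,0,0,0,0,0,40],[-0.25,0,0,0,0,0,40],[-0.25,0,0,0,0,0,40],[-0.25,0,0,0,0,0,40],[-0.25,0,0,0,0,0,40],[-0.2,0,0,0,0,0,40],[0,0,0,0,0,0,40]]]}}

```text
time: 7.33
tool_pos: [0.5891, 0.1015, 0.017]
orientation: [0.119, 0.993, 0.0, 0.001]
ft_force: [-0.5, 0.6, -0.2]
opening: 0.0401
finger_force: 0.0
```

Emit:
{"name": "step_arm", "arguments": {"targets": [[[-0.1,0,0,0,0,0,40],[-0.05,0,0,0,0,0,40],[0,0,0,0,0,0,40]]]}}

```text
time: 7.58
tool_pos: [0.5916, 0.1008, 0.0167]
orientation: [0.119, 0.993, -0.0, -0.0]
ft_force: [-0.2, -0.9, -0.2]
opening: 0.0399
finger_force: 0.2
```

```bash
python3 st.py
```

```text
t 7.5833 nest mm -53.5 -0.3 16.7 phi-nest 3.1431792792894044 [-0.2 -0.9 -0.2] 0.03991995173273856
```

Not yet in contact with the stop (no force).

Emit:
{"name": "step_arm", "arguments": {"targets": [[[-0.1,0,0,0,0,0,40],[-0.05,0,0,0,0,0,40],[0,0,0,0,0,0,40]]]}}

```text
time: 7.83
tool_pos: [0.5964, 0.0997, 0.0168]
orientation: [0.119, 0.993, 0.0, 0.0]
ft_force: [-0.2, 0.7, -0.6]
opening: 0.0398
finger_force: 0.2
```

Emit:
{"name": "step_arm", "arguments": {"targets": [[[-0.05,0,0,0,0,0,40],[-0.03,0,0,0,0,0,40],[0,0,0,0,0,0,40]]]}}

```text
time: 8.08
tool_pos: [0.5974, 0.0994, 0.0166]
orientation: [0.119, 0.993, -0.0, -0.001]
ft_force: [-4.3, 1.9, 3.1]
opening: 0.04
finger_force: 2.3
```

Emit:
{"name": "step_arm", "arguments": {"targets": [[[-0.05,0,0,0,0,0,40],[0,0,0,0,0,0,40]]]}}

```text
time: 8.25
tool_pos: [0.5975, 0.0993, 0.0165]
orientation: [0.119, 0.993, -0.0, -0.002]
ft_force: [-8.3, 2.4, 5.3]
opening: 0.0401
finger_force: 4.3
```

Contact with the back stop: force rises and the TCP stops. Next I retract, raise, turn a quarter and go over the ring.

Emit:
{"name": "step_arm", "arguments": {"targets": [[[0.4,0,0,0,0,0,40],[0.8,0,0,0,0,0,40],[0.8,0,-0.2,0,0,0,40],[0.3,0,-0.9,0,0,0,40],[0.3,0,-0.9,0,0,0,40],[0.3,0.8,-0.9,0,0,0,40],[0.3,0.9,-0.9,0,0,0,40],[0.3,0.9,-0.9,0,0,0,40],[0.3,0.9,-0.9,0,0,0,40],[0.3,0.9,-0.9,0,0,0,40],[0.3,0.9,-0.7,0,0,0,40],[0.2,0.9,-0.6,0,0,0,40],[0,0.8,0,0,0,0,40],[0,0.3,0,0,0,0,40]]]}}

```text
time: 9.42
tool_pos: [0.5185, 0.3478, 0.2531]
orientation: [0.118, 0.993, 0.002, 0.003]
ft_force: [-0.4, 0.4, 0.2]
opening: 0.0402
finger_force: 0.0
```

Emit:
{"name": "step_arm", "arguments": {"targets": [[[0,0,0,0,0,1,40],[0,0,0,0,0,1,40],[0,0,0,0,0,1,40],[0,0,0,0,0,1,40],[0,0,0,0,0,1,40],[0,0,0,0,0,1,40],[0,0,0,0,0,1,40],[0,0,0,0,0,1,40],[0,0,0,0,0,1,40],[0,0,0,0,0,1,40],[0,0,0,0,0,1,40],[0,0,0,0,0,1,40],[0,0,0,0,0,1,40],[0,0,0,0,0,1,40],[0,0,0,0,0,1,40],[0,0,0,0,0,0.7,40],[0,0,0,0,0,0,40]]]}}

```text
time: 10.83
tool_pos: [0.5171, 0.3431, 0.2495]
orientation: [0.786, 0.618, -0.001, 0.0]
ft_force: [-0.3, 0.8, 0.2]
opening: 0.0402
finger_force: 0.0
```

```bash
python3 st.py; python3 - <<'E'
from h import *
C=cam('wrist');np.savez('w3.npz',K=C[0],A=C[1],o=C[2]);im=optics.snapshot('wrist');cv2.imwrite('pics/w3.png',im)
cv2.imwrite('pics/w3b.png',cv2.resize(im,(800,600),interpolation=2))
cv2.imwrite('pics/t3.png',optics.snapshot('top'))
E
```

```text
t 10.8333 nest mm -183.3 217.4 249.5 phi-nest 1.5709790180339218 [-0.3  0.8  0.2] 0.04018543806080561
```

View pics/w3b.png

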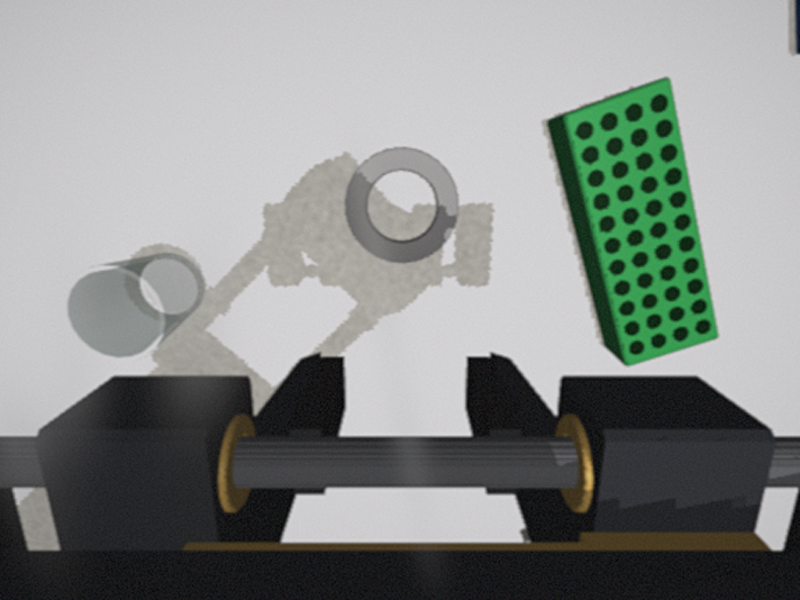

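The ring is at (402,205), with the beaker to the left at (135,300) and the rack to the right. The approach is clear.

```bash
cat > m3.py <<'E'
from h import *
import sys
n=np.load('nest.npy')
def ringfit(im,c,rin,rout):
    # radial edge search on saturation-like channel: ring outer rim -> strongest gradient near r
    g=cv2.GaussianBlur(cv2.cvtColor(im,6).astype(np.float32),(3,3),0); out=[]
    for r in(rin,rout):
        pts=[]
        for a in np.linspace(0,2*np.pi,90,endpoint=False):
            rr=np.arange(r*.82,r*1.18,.2); xs=c[0]+rr*np.cos(a);ys=c[1]+rr*np.sin(a)
            v=cv2.remap(g,xs.astype(np.float32)[None],ys.astype(np.float32)[None],1)[0];d=np.abs(v[5:]-v[:-5])
            k=d.argmax()
            if d[k]>8: pts.append((xs[k+2],ys[k+2]))
        pts=np.array(pts,np.float32)
        for _ in range(4):
            e=cv2.fitEllipseDirect(pts);q=(pts-e[0]);t=np.deg2rad(e[2]);q=q@np.array([[np.cos(t),-np.sin(t)],[np.sin(t),np.cos(t)]])
            res=np.abs(np.hypot(q[:,0]/(e[1][0]/2),q[:,1]/(e[1][1]/2))-1);pts=pts[res<max(.03,np.median(res)*2)]
        out.append((e,len(pts)))
    return out
def tn(p):
    c,q=np.cos(n[2]),np.sin(n[2]);d=p[:2]-n[:2];return np.array([c*d[0]+q*d[1],-q*d[0]+c*d[1]])*1e3
if __name__=='__main__':
    w=np.load('w3.npz');C=(w['K'],w['A'],w['o'])
    o=ringfit(cv2.imread('pics/w3.png'),np.array((402,205))*.64,23,36)
    for e,k in o: print(e,k,tn(onz(C,e[0],.014)[0]))
    S=ringfit(cv2.imread('pics/scene0.png'),(345.5,290),8.5,14.5)
    for e,k in S: print(e,k)
    print(tri(C,o[1][0][0],cam('scene'),S[1][0][0]))
E
python3 m3.py
```

```text
((256.7533874511719, 131.13963317871094), (43.1833610534668, 44.08559799194336), 167.12257385253906) 90 [-187.3336223   255.79772837]
((256.7720947265625, 130.6193389892578), (72.86579132080078, 74.16255187988281), 2.0742406845092773) 86 [-187.30957252  256.42422812]
((345.4742126464844, 289.905517578125), (14.678071022033691, 16.623607635498047), 118.72428131103516) 65
((345.60321044921875, 289.7956237792969), (27.76242446899414, 30.29474449157715), 122.797119140625) 88
(array([0.52234223, 0.38043604, 0.00277858]), np.float64(0.0014437458019227786))
```

Emit:
{"name": "step_arm", "arguments": {"targets": [[[0.43,-0.45,0,0,0,0,40],[0.43,-0.45,0,0,0,0,40],[0.43,-0.45,0.7,0,0,0,40],[0,0,0.8,0,0,0,40],[0,0,0.8,0,0,0,40],[0,0,0.8,0,0,0,40],[0,0,0.8,0,0,0,40],[0,0,0.8,0,0,0,40],[0,0,0.8,0,0,0,40],[0,0,0.8,0,0,0,40],[0,0,0.3,0,0,0,40],[0,0,0,0,0,0,40]]]}}

```text
time: 11.93
tool_pos: [0.4848, 0.3894, 0.0493]
orientation: [0.785, 0.619, -0.003, -0.0]
ft_force: [0.1, -0.0, -0.7]
opening: 0.0398
finger_force: 0.0
```

```bash
python3 st.py; python3 - <<'E'
from m3 import *
C=cam('wrist');im=optics.snapshot('wrist');cv2.imwrite('pics/w4.png',im);cv2.imwrite('pics/w4b.png',cv2.resize(im,(800,600),interpolation=2))
print(proj(C,[.5217,.3815,.014]), C[2])
E
```

```text
t 11.9333 nest mm -225.7 254.7 49.3 phi-nest 1.5742539367511703 [ 0.1 -0.  -0.7] 0.03978955223536301
[[321.08550935 217.17449117]] [0.5005291  0.45664805 0.1950386 ]
```

View pics/w4b.png

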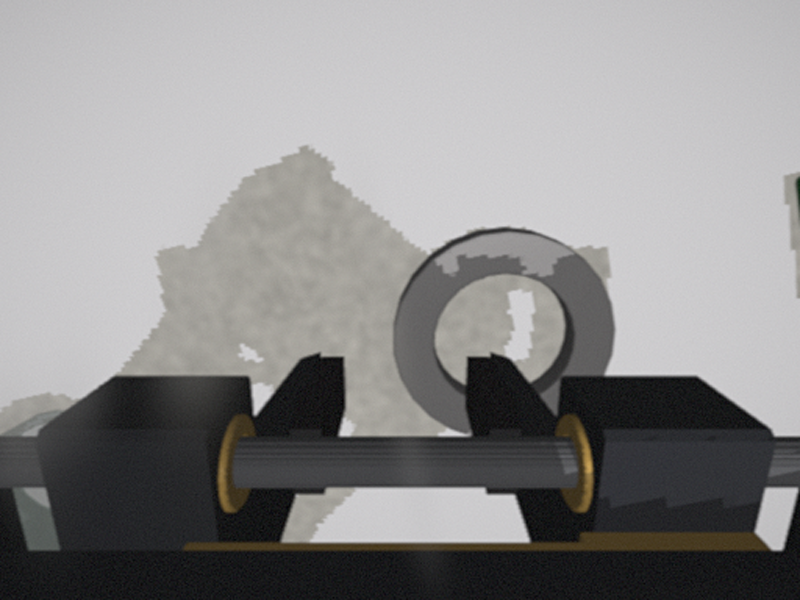

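The ring's projected centre (502,339) matches what is seen (504,337), and the fingers straddle the wall. Lower and grip.

Emit:
{"name": "step_arm", "arguments": {"targets": [[[0.045,0.08,0.5,0,0,0,40],[0,0,0.5,0,0,0,40],[0,0,0.3,0,0,0,40],[0,0,0.2,0,0,0,40],[0,0,0,0,0,0,40]]]}}

```text
time: 12.4
tool_pos: [0.4891, 0.3916, 0.0066]
orientation: [0.786, 0.619, -0.001, 0.0]
ft_force: [-0.5, -0.7, -0.1]
opening: 0.0395
finger_force: 0.0
```

Emit:
{"name": "step_arm", "arguments": {"targets": [[[0,0,0,0,0,0,26],[0,0,0,0,0,0,20],[0,0,0,0,0,0,14],[0,0,0,0,0,0,10],[0,0,0,0,0,0,10],[0,0,0,0,0,0,10],[0,0,0,0,0,0,10]]]}}

```text
time: 12.98
tool_pos: [0.4901, 0.3924, 0.0086]
orientation: [0.786, 0.619, 0.001, 0.0]
ft_force: [-0.7, 0.1, 4.2]
opening: 0.0159
finger_force: 29.5
```

```bash
python3 st.py
```

```text
t 12.9833 nest mm -221.2 258.9 8.6 phi-nest 1.5732465978873043 [-0.7  0.1  4.2] 0.015877541365981865
```

Emit:
{"name": "step_arm", "arguments": {"targets": [[[0,0,-0.3,0,0,0,10],[0,0,-0.5,0,0,0,10],[0,0,-0.8,0,0,0,10],[0,0,-0.8,0,0,0,10],[0,0,-0.8,0,0,0,10],[0,0,-0.5,0,0,0,10],[0,0,0,0,0,0,10],[0,0,0,0,0,0,10]]]}}

```text
time: 13.65
tool_pos: [0.4901, 0.3924, 0.1198]
orientation: [0.786, 0.619, 0.001, 0.0]
ft_force: [-0.6, -1.1, -0.5]
opening: 0.0159
finger_force: 29.5
```

```bash
python3 st.py; python3 - <<'E'
from m3 import *
C=cam('wrist');np.savez('w5.npz',K=C[0],A=C[1],o=C[2]);im=optics.snapshot('wrist');cv2.imwrite('pics/w5.png',im);cv2.imwrite('pics/w5b.png',cv2.resize(im,(800,600),interpolation=2))
cv2.imwrite('pics/s5.png',optics.snapshot('scene'))
E
```

```text
t 13.65 nest mm -221.2 258.9 119.8 phi-nest 1.5731713654701034 [-0.6 -1.1 -0.5] 0.015911101901686316
```

View pics/w5b.png

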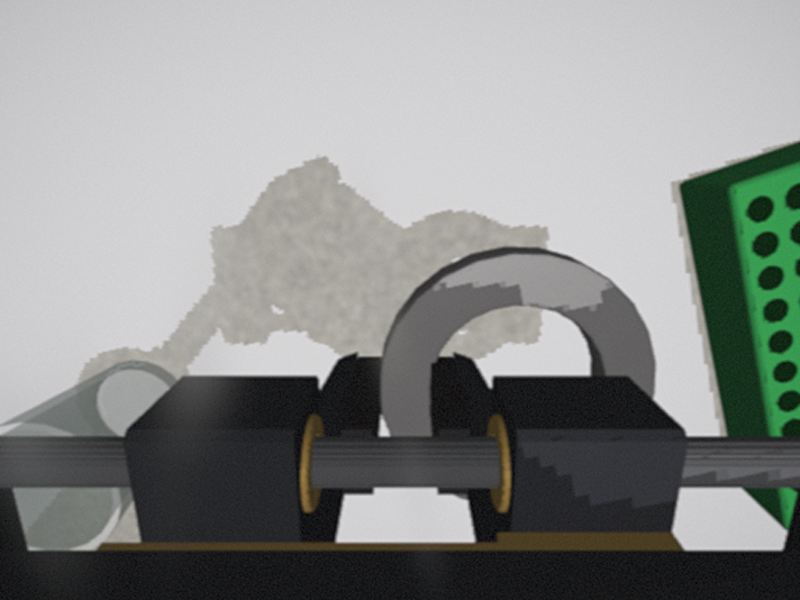

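The ring is held: outer span 383–655, top at row 248, hole left edge 431. I'll check where a level, centred ring would appear.

```bash
python3 - <<'E'
from h import *
c=optics.get_calibration('wrist');M=np.array(c['tool_from_camera']);C=(np.array([[c['fx'],0,c['cx']],[0,c['fy'],c['cy']],[0,0,1]]),M[:3,:3],M[:3,3])
a=np.linspace(0,2*np.pi,720)
for cx,cy,z,tx in((0,36.5,-5.4,0),(0,36.5,-8.4,0),(-2,36.5,-5.4,0),(2,36.5,-5.4,0),(0,36.5,-5.4,.05),(0,36.5,-5.4,-.05)):
    o=[]
    for r in(45,28):
        P=np.c_[cx+r*np.cos(a),r*np.sin(a)*np.cos(tx),r*np.sin(a)*np.sin(tx)]/1e3+np.array([0,cy,z])/1e3
        if tx: P[:,2]+=.0365*np.sin(tx)   # hinge at the grip (left side)
        u=(proj(C,P)+.5)/.64; o+=[u[:,0].min(),u[:,0].max(),u[:,1].min(),u[u[:,1].argmin(),0]]
    print(cx,cy,z,tx,np.round(o,1))
E
```

```text
0 36.5 -5.4 0 [382.3 664.3 248.3 532.5 435.3 610.4 303.6 528.6]
0 36.5 -8.4 0 [381.9 669.3 250.  535.2 435.9 614.3 306.4 531.1]
-2 36.5 -5.4 0 [382.4 663.4 255.  532.1 435.2 609.7 309.9 528.1]
2 36.5 -5.4 0 [382.2 665.2 241.6 533.  435.4 611.1 297.3 529. ]
0 36.5 -5.4 0.05 [382.4 657.7 247.3 532.3 435.3 606.2 302.  528.7]
0 36.5 -5.4 -0.05 [382.6 670.9 249.4 532.8 435.5 614.5 305.3 528.4]
```

```bash
python3 - <<'E'
import cv2,numpy as np
g=cv2.GaussianBlur(cv2.cvtColor(cv2.imread('pics/w5.png'),6),(3,3),0).astype(float)
for y in(190,200,210,220,230,236):
    r=g[y,238:430];print(y,' '.join(f'{int(v)}' for v in r[::2]))
for x in (320,330,340,350):
    r=g[145:215,x];print('c',x,' '.join(f'{int(v)}' for v in r))
E
```

```text
190 169 165 165 165 165 165 167 168 169 169 169 154 91 55 64 87 101 103 104 103 103 104 104 103 103 104 103 104 103 102 102 102 101 102 102 102 102 101 101 101 101 101 101 100 100 100 101 106 136 150 151 150 150 150 151 150 150 150 150 150 150 150 150 149 149 148 148 149 148 147 148 148 147 132 102 99 99 99 98 98 97 105 164 208 212 211 211 211 211 211 211 211 211 210 211 211
200 168 167 166 166 166 165 168 161 114 74 73 91 103 105 105 104 103 104 102 103 103 102 102 102 102 102 101 101 100 101 101 101 99 99 100 106 127 151 164 168 169 164 160 160 163 164 165 167 168 167 166 165 167 172 194 212 214 212 203 177 129 96 97 97 98 98 99 99 99 98 100 100 98 98 99 99 99 99 99 98 98 99 99 98 97 139 201 212 211 211 210 211 210 211 210 211
210 168 168 165 161 159 151 101 91 106 109 108 106 104 104 103 102 102 102 102 101 102 101 101 101 101 99 99 107 138 163 171 164 161 162 165 168 169 171 173 174 172 169 166 160 156 157 161 166 166 165 168 172 171 177 207 214 213 213 213 213 213 213 212 213 214 211 154 77 90 97 99 99 99 99 99 99 99 98 99 98 99 98 98 98 98 97 97 100 160 210 211 210 210 210 211 
[... 1497 characters left out ...]
 143 123 106 101 101 101 100 100 101 101 100 99 98 103 124 152 164 164 163 165 168 170 171 170 168 164 162 161 160 161 161 162 165 167
c 340 181 169 167 166 166 165 164 163 162 162 163 162 145 105 68 56 65 92 127 147 152 154 154 154 154 154 154 154 153 153 153 153 153 152 151 151 152 151 151 151 151 151 151 150 150 150 151 150 142 127 125 143 163 168 166 165 165 166 167 168 170 171 171 171 172 172 173 173 173 172
c 350 197 190 188 185 180 177 176 177 185 198 205 204 201 192 161 108 72 80 113 140 151 152 152 153 153 152 152 153 153 152 152 152 152 151 151 152 152 151 151 151 150 150 150 150 150 150 149 149 150 149 142 129 133 167 202 214 214 213 213 213 213 214 214 213 213 213 213 212 212 212
```

Emit:
{"name": "step_arm", "arguments": {"targets": [[[-0.4,0.2,0,0,0,0.02,10],[-0.7,0.5,0,0,0,0,10],[-0.7,0.5,0,0,0,0,10],[-0.7,0.5,0,0,0,0,10],[-0.7,0.5,0,0,0,0,10],[-0.7,0.5,0,0,0,0,10],[-0.7,0.5,0,0,0,0,10],[-0.7,0.5,0,0,0,0,10],[-0.7,0.5,0,0,0,0,10],[-0.7,0.5,0,0,0,0,10],[-0.7,0.5,0,0,0,0,10],[-0.7,0.5,0,0,0,0,10],[-0.5,0.3,0,0,0,0,10],[0,0,0,0,0,0,10],[0,0,0,0,0,0,10]]]}}

```text
time: 15.0
tool_pos: [0.6024, 0.0971, 0.117]
orientation: [0.787, 0.617, -0.001, -0.001]
ft_force: [-0.4, -0.2, -0.7]
opening: 0.0162
finger_force: 29.5
```

```bash
python3 st.py; python3 - <<'E'
from m3 import *
C=cam('wrist');np.savez('w6.npz',K=C[0],A=C[1],o=C[2]);im=optics.snapshot('wrist');cv2.imwrite('pics/w6.png',im);cv2.imwrite('pics/w6b.png',cv2.resize(im,(800,600),interpolation=2))
E
```

```text
t 15.0 nest mm -42.1 -1.4 117.0 phi-nest 1.5685605062239332 [-0.4 -0.2 -0.7] 0.01619561944382691
```

View pics/w6b.png

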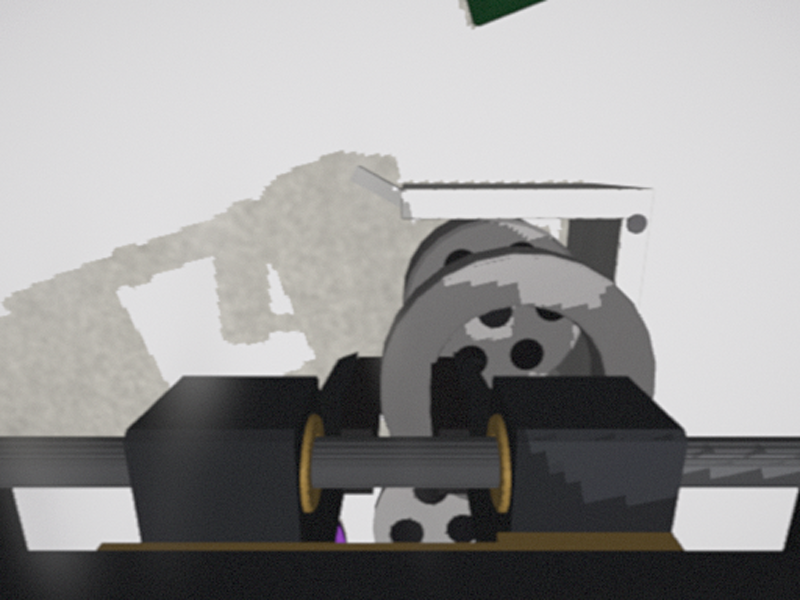

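The wrist view (w6b) shows the left wall's inner top edge at row 217 (405–570), the stop's inner edge at column ~618, the base's bores through the ring (centre (527,353)), and the ring level above.

```bash
python3 - <<'E'
from m3 import *
w=np.load('w6.npz');C=(w['K'],w['A'],w['o'])
g=cv2.GaussianBlur(cv2.cvtColor(cv2.imread('pics/w6.png'),6),(3,3),0).astype(int)
for x in(270,300,355): print(x,g[115:145,x])
for y in(150,165): print(y,g[y,355:420:1])
for p,z in(((405,217),.066),((560,217),.066),((405,188),.066),((405,188),.066),((620,222),.066),((616,275),.066),((568,222),0),((527,353),.04)):
    print(p,z,tn(onz(C,np.array(p)*.64-.18,z)[0]).round(1))
E
```

```text
270 [216 182 135  97  88 119 176 217 227 226 225 225 225 225 225 225 225 225
 225 225 226 226 226 221 200 174 167 172 175 176]
300 [213 180 131  94  88 124 181 218 227 226 225 225 225 225 225 225 225 225
 225 225 226 226 227 223 189 122  75  74  88  96]
355 [220 192 138  93  87 124 182 219 226 225 225 225 225 225 225 225 225 225
 225 225 225 225 225 218 210 215 223 226 226 225]
150 [223 223 208 188 178 179 175 156 120  85  71  71  72  71  71  72  72  71
  71  71  71  70  70  70  71  71  71  71  71  71  70  71  71  70  70  70
  70  69  68  69  88 133 184 215 225 225 225 225 224 220 214 208 207 211
 217 222 225 225 222 220 219 222 223 224 224]
165 [153 146 137 126 115 104  95  87  78  72  68  66  66  66  67  69  70  70
  69  70  70  69  69  70  69  70  70  70  71  72  71  70  70  70  71  71
  69  69  83 120 171 209 223 225 225 224 224 224 224 224 224 224 224 224
 224 224 222 220 220 222 224 224 224 224 224]
(405, 217) 0.066 [-43.2  46.9]
(560, 217) 0.066 [19.8 46.7]
(405, 188) 0.066 [-43.2  58.4]
(405, 188) 0.066 [-43.2  58.4]
(620, 222) 0.066 [44.4 44.7]
(616, 275) 0.066 [45.4 22.5]
(568, 222) 0 [45.3 37.2]
(527, 353) 0.04 [ 17.3 -23.1]
```

Nest pose is confirmed within 0.5 mm. Lowering the ring.

Emit:
{"name": "step_arm", "arguments": {"targets": [[[0.07,0.06,0.3,0,0,0,10],[0,0,0.4,0,0,0,10],[0,0,0.4,0,0,0,10],[0,0,0.2,0,0,0,10],[0,0,0,0,0,0,10],[0,0,0,0,0,0,10]]]}}

```text
time: 15.55
tool_pos: [0.6047, 0.1007, 0.0783]
orientation: [0.786, 0.618, -0.001, -0.001]
ft_force: [-0.1, -1.0, -0.2]
opening: 0.0159
finger_force: 29.5
```

```bash
python3 st.py
```

```text
t 15.55 nest mm -40.7 2.7 78.3 phi-nest 1.5719026531443838 [-0.1 -1.  -0.2] 0.0159141885640156
```

Emit:
{"name": "step_arm", "arguments": {"targets": [[[0,0,0,0,0,0,10],[0,0,0,0,0,0,10]]]}}

```text
time: 15.72
tool_pos: [0.6062, 0.1006, 0.0803]
orientation: [0.786, 0.618, 0.0, 0.0]
ft_force: [-0.2, -0.6, -0.6]
opening: 0.0163
finger_force: 29.5
```

Emit:
{"name": "step_arm", "arguments": {"targets": [[[0,0,0,0,0,0,10],[0,0,0,0,0,0,10]]]}}

```text
time: 15.88
tool_pos: [0.6062, 0.1004, 0.0804]
orientation: [0.786, 0.618, 0.001, 0.0]
ft_force: [0.1, 0.1, 0.9]
opening: 0.0158
finger_force: 29.5
```

```bash
python3 st.py
```

```text
t 15.8833 nest mm -39.2 2.8 80.4 phi-nest 1.5711230786965849 [0.1 0.1 0.9] 0.015777732374283062
```

Emit:
{"name": "step_arm", "arguments": {"targets": [[[-0.06,-0.02,0,0,0,0,10],[0,0,0.2,0,0,0,10],[0,0,0.2,0,0,0,10],[0,0,0,0,0,0,10],[0,0,0,0,0,0,10]]]}}

```text
time: 16.3
tool_pos: [0.6039, 0.0986, 0.0667]
orientation: [0.786, 0.618, -0.001, -0.0]
ft_force: [0.2, -0.4, -0.2]
opening: 0.0161
finger_force: 29.5
```

Emit:
{"name": "step_arm", "arguments": {"targets": [[[0,0,0.15,0,0,0,10],[0,0,0.15,0,0,0,10],[0,0,0,0,0,0,10],[0,0,0,0,0,0,10]]]}}

```text
time: 16.63
tool_pos: [0.6042, 0.0988, 0.0581]
orientation: [0.786, 0.618, -0.0, -0.0]
ft_force: [0.2, -0.3, -0.4]
opening: 0.0161
finger_force: 29.5
```

Emit:
{"name": "step_arm", "arguments": {"targets": [[[0,0,0.15,0,0,0,10],[0,0,0.1,0,0,0,10],[0,0,0,0,0,0,10],[0,0,0,0,0,0,10]]]}}

```text
time: 16.97
tool_pos: [0.6044, 0.0987, 0.0508]
orientation: [0.786, 0.618, -0.0, -0.0]
ft_force: [-0.9, -0.4, -1.0]
opening: 0.0159
finger_force: 29.5
```

```bash
python3 st.py
```

```text
t 16.9667 nest mm -40.6 0.7 50.8 phi-nest 1.5711611812437047 [-0.9 -0.4 -1. ] 0.015865318881867287
```

Emit:
{"name": "step_arm", "arguments": {"targets": [[[0,0,0.06,0,0,0,10],[0,0,0,0,0,0,10],[0,0,0,0,0,0,10]]]}}

```text
time: 17.22
tool_pos: [0.6047, 0.0988, 0.0494]
orientation: [0.786, 0.618, -0.0, -0.0]
ft_force: [-0.3, -0.5, -0.5]
opening: 0.0159
finger_force: 29.5
```

Emit:
{"name": "step_arm", "arguments": {"targets": [[[0,0,0.05,0,0,0,10],[0,0,0,0,0,0,10],[0,0,0,0,0,0,10]]]}}

```text
time: 17.47
tool_pos: [0.6051, 0.0988, 0.0486]
orientation: [0.786, 0.618, 0.0, 0.0]
ft_force: [-1.7, -0.2, 4.5]
opening: 0.0155
finger_force: 29.5
```

Emit:
{"name": "step_arm", "arguments": {"targets": [[[0,0,0.05,0,0,0,10],[0,0,0,0,0,0,10],[0,0,0,0,0,0,10]]]}}

```text
time: 17.72
tool_pos: [0.6051, 0.0988, 0.0485]
orientation: [0.786, 0.618, 0.0, 0.0]
ft_force: [-5.7, -0.6, 11.5]
opening: 0.0158
finger_force: 29.6
```

The ring rests on the base. Easing the pressure, nudging it to the stop, then releasing.

Emit:
{"name": "step_arm", "arguments": {"targets": [[[0,0,-0.08,0,0,0,10],[0,0.06,0,0,0,0,10],[0,0,0,0,0,0,10],[0,0,0,0,0,0,10]]]}}

```text
time: 18.05
tool_pos: [0.6067, 0.0983, 0.0486]
orientation: [0.786, 0.618, 0.0, 0.0]
ft_force: [0.3, -0.1, 0.5]
opening: 0.0157
finger_force: 29.5
```

Emit:
{"name": "step_arm", "arguments": {"targets": [[[0,0.06,0,0,0,0,10],[0,0,0,0,0,0,10],[0,0,0,0,0,0,10]]]}}

```text
time: 18.3
tool_pos: [0.608, 0.098, 0.0486]
orientation: [0.786, 0.618, -0.0, -0.0]
ft_force: [-1.1, 0.2, 3.1]
opening: 0.0159
finger_force: 29.6
```

```bash
python3 st.py
```

```text
t 18.3 nest mm -36.9 0.8 48.6 phi-nest 1.5711232178852113 [-1.1  0.2  3.1] 0.01594867491756335
```

Emit:
{"name": "step_arm", "arguments": {"targets": [[[0,0.05,0,0,0,0,10],[0,0,0,0,0,0,10],[0,0,0,0,0,0,10]]]}}

```text
time: 18.55
tool_pos: [0.6098, 0.0975, 0.0487]
orientation: [0.786, 0.618, 0.0, 0.0]
ft_force: [-0.6, -0.4, 1.0]
opening: 0.016
finger_force: 29.6
```

Emit:
{"name": "step_arm", "arguments": {"targets": [[[0,0.03,0,0,0,0,10],[0,0,0,0,0,0,10],[0,0,0,0,0,0,10]]]}}

```text
time: 18.8
tool_pos: [0.61, 0.0974, 0.0486]
orientation: [0.786, 0.618, -0.0, -0.0]
ft_force: [-2.9, 1.2, 1.6]
opening: 0.0157
finger_force: 29.6
```

Stop contact reached. Release, rise, and look.

Emit:
{"name": "step_arm", "arguments": {"targets": [[[0,0,0,0,0,0,22],[0,0,0,0,0,0,34],[0,0,0,0,0,0,38],[0,0,0,0,0,0,38],[0,0,0,0,0,0,38],[0,0,-0.3,0,0,0,38],[0,0,-0.6,0,0,0,38],[0,0,-0.9,0,0,0,38],[0,0,-0.9,0,0,0,38],[0,0,-0.9,0,0,0,38],[0,0,-0.9,0,0,0,38],[-0.5,0,-0.9,0,0,0,38],[-0.8,0,-0.9,0,0,0,38],[-0.8,0,0,0,0,0,38],[0,0,0,0,0,0,38],[0,0,0,0,0,0,38],[0,0,0,0,0,0,38]]]}}

```text
time: 20.22
tool_pos: [0.5953, 0.0364, 0.2376]
orientation: [0.787, 0.618, -0.0, -0.0]
ft_force: [-1.2, 0.3, -0.9]
opening: 0.0379
finger_force: 0.0
```

```bash
python3 st.py; python3 - <<'E'
from m3 import *
C=cam('wrist');np.savez('w7.npz',K=C[0],A=C[1],o=C[2]);im=optics.snapshot('wrist');cv2.imwrite('pics/w7.png',im);cv2.imwrite('pics/w7b.png',cv2.resize(im,(800,600),interpolation=2))
print((proj(C,np.array([[.6436,.0884,.054]]))+.5)/.64)
E
```

```text
t 20.2167 nest mm -34.6 -62.0 237.6 phi-nest 1.5705294591532923 [-1.2  0.3 -0.9] 0.03794011744104703
[[459.36878894 176.44890424]]
```

View pics/w7b.png

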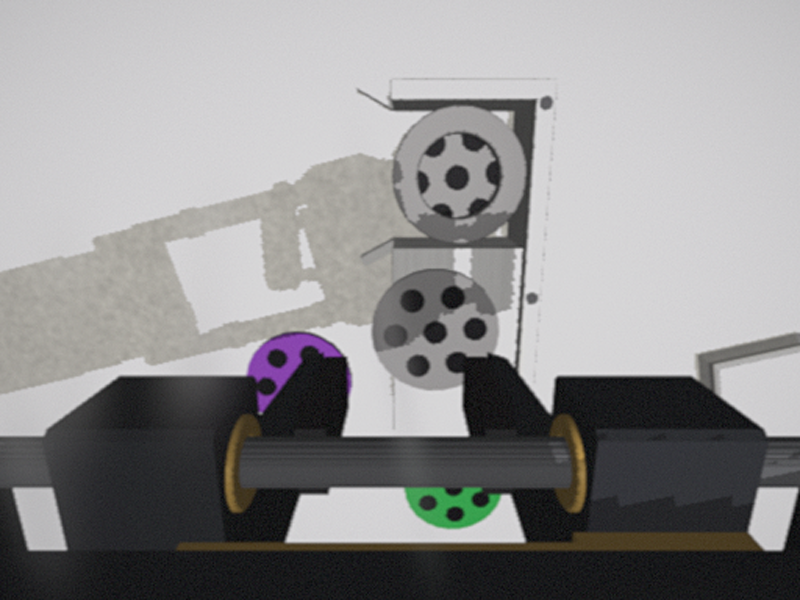

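The ring is seated at (459,173) (expected home (459,176)) over the base's centre bore (457,178). The disc's centre hole is at (435,332).

```bash
python3 - <<'E'
from m3 import *
w=np.load('w7.npz');C=(w['K'],w['A'],w['o']);f=lambda p,z:tn(onz(C,np.array(p)*.64-.18,z)[0]).round(1)
I=cv2.imread('pics/w7.png')
for nm,c,ri,ro,z in(('ring',(459.5,174),25,42,.054),('disc',(435,329),0,39.5,.065)):
    c=np.array(c)*.64
    for e,k in ringfit(I,c,ri or ro,ro): print(nm,np.array(e[0])/.64,e[1],k,tn(onz(C,e[0],z)[0]))
print('base',f((457,178),.04),'disc',f((435,332),.065),'deck front',f((393,300),.057),f((393,420),.057),'stop',f((523,330),.066),'pocket edge',f((400,247),.057))
E
```

```text
ring [460.3433609  173.24620485] (51.59415817260742, 54.35745620727539) 57 [1.10696989 1.52083939]
ring [461.28163338 173.20516109] (88.85476684570312, 95.58547973632812) 52 [1.73016195 1.54707636]
disc [433.4025383 328.4393549] (77.64775848388672, 80.29840850830078) 58 [ -15.77835294 -103.68039765]
disc [433.4025383 328.4393549] (77.64775848388672, 80.29840850830078) 58 [ -15.77835294 -103.68039765]
base [ 0.2 -1.7] disc [ -14.8 -106.1] deck front [-44.4 -85. ] [ -45.1 -179.7] stop [  46.7 -104.3] pocket edge [-39.3 -47.2]
```

Emit:
{"name": "step_arm", "arguments": {"targets": [[[-0.6,0.16,0,0,0,0,46],[-0.8,0.16,0,0,0,0,46],[-0.8,0.16,0,0,0,0,46],[-0.8,0.16,0.2,0,0,0,46],[-0.53,0,0.8,0,0,0,46],[0,0,0.9,0,0,0,46],[0,0,0.9,0,0,0,46],[0,0,0.9,0,0,0,46],[0,0,0.9,0,0,0,46],[0,0,0.6,0,0,0,46],[0,0,0.2,0,0,0,46],[0,0,0,0,0,0,46],[0,0,0,0,0,0,46],[0,0,0,0,0,0,46]]]}}

```text
time: 21.43
tool_pos: [0.5906, -0.0711, 0.0773]
orientation: [0.786, 0.618, 0.001, 0.001]
ft_force: [1.2, -0.1, 0.7]
opening: 0.0461
finger_force: 0.0
```

```bash
python3 st.py
```

```text
t 21.4333 nest mm -13.7 -167.6 77.3 phi-nest 1.5716765494556901 [ 1.2 -0.1  0.7] 0.04611297703837958
```

Emit:
{"name": "step_arm", "arguments": {"targets": [[[0,-0.05,0.3,0,0,0,46],[0,0,0.15,0,0,0,46],[0,0,0.08,0,0,0,46],[0,0,0,0,0,0,46],[0,0,0,0,0,0,46],[0,0,0,0,0,0,46]]]}}

```text
time: 21.93
tool_pos: [0.5879, -0.071, 0.0601]
orientation: [0.786, 0.618, 0.0, 0.0]
ft_force: [-0.3, -0.3, -0.0]
opening: 0.0462
finger_force: 0.0
```

```bash
python3 st.py
```

```text
t 21.9333 nest mm -16.4 -168.1 60.1 phi-nest 1.5710593690512538 [-0.3 -0.3 -0. ] 0.04619298525073034
```

Emit:
{"name": "step_arm", "arguments": {"targets": [[[0.2,0.02,-0.01,0,0,0,46],[0.2,0,0,0,0,0,46],[0.2,0,0,0,0,0,46],[0.17,0.045,0,0,0,0,46],[0.17,0.045,0,0,0,0,46],[0.17,0.045,0,0,0,0,46],[0.17,0.045,0,0,0,0,46],[0.17,0.045,0,0,0,0,46],[0.17,0.045,0,0,0,0,46],[0.17,0.045,0,0,0,0,46],[0.17,0.045,0,0,0,0,46],[0.17,0.045,0,0,0,0,46],[0.17,0.04,0,0,0,0,46],[0,0,0,0,0,0,46],[0,0,0,0,0,0,46]]]}}

```text
time: 23.18
tool_pos: [0.6177, -0.0067, 0.0601]
orientation: [0.786, 0.618, 0.0, -0.0]
ft_force: [-0.5, -0.5, -0.2]
opening: 0.0458
finger_force: 0.0
```

```bash
python3 st.py; python3 - <<'E'
from m3 import *
I=optics.snapshot('top');cv2.imwrite('pics/t8.png',I)
import m1
C=m1.CT
g=cv2.cvtColor(I,6)
q=proj(C,np.array([[.6436-.011,.0884-.045,.065]]))[0];h=m1.holes(I,q,22);print('@',q,[(u.round(1).tolist(),tn(onz(C,u,.065)[0]).round(1).tolist()) for u in h])
E
```

```text
t 23.1833 nest mm -2.6 -98.6 60.1 phi-nest 1.5715708507424742 [-0.5 -0.5 -0.2] 0.04579642396777286
base [[197.1, 198.3], [187.4, 202.9], [205.7, 204.3], [196.1, 208.9], [186.4, 213.5], [204.6, 214.7], [195.1, 219.2]]
base [[292.0, 216.2], [300.4, 219.0], [284.9, 220.6], [293.5, 223.8], [302.2, 226.7], [286.9, 228.0], [294.9, 230.8]]
(array([0.48850866, 0.1137287 , 0.04166261]), np.float64(0.00015924605082517842))
disc [[243.2, 153.2], [233.2, 157.3], [251.8, 159.8], [241.8, 163.7], [232.0, 167.6], [250.3, 170.1], [240.5, 174.0]]
disc [[242.1, 208.6], [234.3, 212.5], [250.0, 212.0], [242.4, 216.0], [251.3, 219.8], [234.2, 220.5], [242.7, 224.8], [236.5, 226.3]]
(array([ 0.60735243, -0.01224282,  0.05879013]), np.float64(0.0015045567479645705))
ring 103.0 [102.44461823 199.64343452] [32.57898712 34.51544571] [[0.52157821 0.37551604 0.014     ]]
ring 103.0 [102.70452118 199.59225082] [17.15548897 19.6731205 ] [[0.52170778 0.37480837 0.014     ]]
ring 86.0 [345.52861214 289.93541908] [28.13957024 30.4414711 ] [[0.52808594 0.38197378 0.014     ]]
ring 86.0 [345.46535492 289.78210258] [13.86373138 17.74628258] [[0.52784588 0.38151009 0.014     ]]
[[ 0.69514344  0.11796789  0.066     ]
 [ 0.64551886 -0.10578297  0.066     ]
 [ 0.60028061  0.14162676  0.066     ]]
@ [221.15467067 154.09265968] [([200.6, 134.6], [40.1, 20.1]), ([214.6, 149.1], [9.4, -26.2]), ([201.8, 158.1], [-22.2, 1.6]), ([213.1, 158.4], [-16.3, -28.1]), ([200.8, 172.8], [-61.8, -5.3])]
```

The disc follows in the V (visible holes give its centre at about (-3,-50) in the nest frame). Keep pushing.

Emit:
{"name": "step_arm", "arguments": {"targets": [[[0.12,0.02,0,0,0,0,46],[0.12,0.02,0,0,0,0,46],[0.12,0.02,0,0,0,0,46],[0.12,0.02,0,0,0,0,46],[0.12,0.02,0,0,0,0,46],[0.12,0.01,0,0,0,0,46],[0.12,0.01,0,0,0,0,46],[0.12,0,0,0,0,0,46],[0.12,0,0,0,0,0,46],[0.12,0,0,0,0,0,46],[0.12,0,0,0,0,0,46],[0.1,0,0,0,0,0,46],[0,0,0,0,0,0,46],[0,0,0,0,0,0,46]]]}}

```text
time: 24.4
tool_pos: [0.6314, 0.0337, 0.0602]
orientation: [0.786, 0.618, 0.0, 0.0]
ft_force: [0.3, 0.8, 0.3]
opening: 0.0459
finger_force: 0.0
```

```bash
python3 st.py
```

```text
t 24.4 nest mm 1.1 -56.1 60.2 phi-nest 1.571489205197154 [0.3 0.8 0.3] 0.045920315667937917
```

Emit:
{"name": "step_arm", "arguments": {"targets": [[[0.1,0,0,0,0,0,46],[0.1,0,0,0,0,0,46],[0,0,0,0,0,0,46],[0,0,0,0,0,0,46]]]}}

```text
time: 24.73
tool_pos: [0.6327, 0.0394, 0.0602]
orientation: [0.786, 0.618, 0.0, 0.0]
ft_force: [-0.4, 0.1, -0.0]
opening: 0.0461
finger_force: 0.1
```

Emit:
{"name": "step_arm", "arguments": {"targets": [[[0.08,0,0,0,0,0,46],[0,0,0,0,0,0,46],[0,0,0,0,0,0,46]]]}}

```text
time: 24.98
tool_pos: [0.6332, 0.0416, 0.0602]
orientation: [0.786, 0.618, 0.0, -0.0]
ft_force: [-1.3, -0.4, -0.1]
opening: 0.0462
finger_force: 0.2
```

Emit:
{"name": "step_arm", "arguments": {"targets": [[[0.06,0,0,0,0,0,46],[0,0,0,0,0,0,46],[0,0,0,0,0,0,46]]]}}

```text
time: 25.23
tool_pos: [0.6336, 0.0433, 0.0602]
orientation: [0.786, 0.618, -0.0, -0.0]
ft_force: [-0.4, 0.0, 0.1]
opening: 0.0457
finger_force: 0.3
```

```bash
python3 st.py
```

```text
t 25.2333 nest mm 1.0 -46.2 60.2 phi-nest 1.5712061856787132 [-0.4  0.   0.1] 0.04570124806192639
```

Emit:
{"name": "step_arm", "arguments": {"targets": [[[0.05,0,0,0,0,0,46],[0,0,0,0,0,0,46],[0,0,0,0,0,0,46]]]}}

```text
time: 25.48
tool_pos: [0.6338, 0.0444, 0.0602]
orientation: [0.786, 0.618, -0.0, 0.0]
ft_force: [-1.3, -2.4, 0.9]
opening: 0.0463
finger_force: 1.0
```

Emit:
{"name": "step_arm", "arguments": {"targets": [[[0.05,0,0,0,0,0,46],[0,0,0,0,0,0,46],[0,0,0,0,0,0,46]]]}}

```text
time: 25.73
tool_pos: [0.6339, 0.045, 0.0601]
orientation: [0.786, 0.618, -0.001, 0.0]
ft_force: [-1.7, -4.7, 0.2]
opening: 0.0458
finger_force: 2.5
```

```bash
python3 st.py
```

```text
t 25.7333 nest mm 0.8 -44.5 60.1 phi-nest 1.571443259638134 [-1.7 -4.7  0.2] 0.04584694474729889
```

Wall contact. Back off, rise and measure the stack.

Emit:
{"name": "step_arm", "arguments": {"targets": [[[-0.2,0,0,0,0,0,46],[-0.3,0,-0.1,0,0,0,46],[-0.1,0,-0.5,0,0,0,46],[0,0,-0.9,0,0,0,46],[0,-0.3,-0.9,0,0,0,46],[0,-0.3,-0.9,0,0,0,46],[0,-0.3,-0.9,0,0,0,46],[0,-0.3,-0.9,0,0,0,46],[0,0,-0.8,0,0,0,46],[0,0,0,0,0,0,46],[0,0,0,0,0,0,46],[0,0,0,0,0,0,46],[0,0,0,0,0,0,46]]]}}

```text
time: 26.82
tool_pos: [0.594, 0.037, 0.2351]
orientation: [0.786, 0.618, -0.001, -0.001]
ft_force: [-0.1, -0.6, -0.0]
opening: 0.0461
finger_force: 0.0
```

```bash
python3 st.py; python3 - <<'E' 2>&1 | tail -12
from m3 import *
C=cam('wrist');I=optics.snapshot('wrist');cv2.imwrite('pics/w9.png',I);S=optics.snapshot('scene');T=optics.snapshot('top')
cv2.imwrite('pics/s9.png',S);cv2.imwrite('pics/t9.png',T)
from m1 import holes
def dark(im,c,r,a0,a1,t):
    y0,x0=max(0,int(c[1]-r)),int(c[0]-r);p=cv2.resize(cv2.cvtColor(im,6)[y0:y0+2*r,x0:x0+2*r],None,fx=4,fy=4,interpolation=2)
    k,_,st,ce=cv2.connectedComponentsWithStats((p<t).astype(np.uint8)*255)
    return np.array([(ce[i]+.5)/4-.5+[x0,y0] for i in range(1,k) if a0<st[i,4]<a1])
P=np.array([[n[0],n[1],.062]])
q=proj(C,P)[0];h=dark(I,q,34,500,2500,60);print('wrist',q,h.round(1).tolist())
for u in h: print(tn(onz(C,u,.062)[0]).round(1))
for nm,im in(('scene',S),('top',T)):
    D=cam(nm);q=proj(D,P)[0];h=holes(im,q,20);print(nm,q,[tn(onz(D,u,.062)[0]).round(1).tolist() for u in h])
E
```

```text
t 26.8167 nest mm -36.0 -61.7 235.1 phi-nest 1.5709899758271941 [-0.1 -0.6 -0. ] 0.04607424276378906
disc [[242.1, 208.6], [234.3, 212.5], [250.0, 212.0], [242.4, 216.0], [251.3, 219.8], [234.2, 220.5], [242.7, 224.8], [236.5, 226.3]]
(array([ 0.60735243, -0.01224282,  0.05879013]), np.float64(0.0015045567479645705))
ring 103.0 [102.44461823 199.64343452] [32.57898712 34.51544571] [[0.52157821 0.37551604 0.014     ]]
ring 103.0 [102.70452118 199.59225082] [17.15548897 19.6731205 ] [[0.52170778 0.37480837 0.014     ]]
ring 86.0 [345.52861214 289.93541908] [28.13957024 30.4414711 ] [[0.52808594 0.38197378 0.014     ]]
ring 86.0 [345.46535492 289.78210258] [13.86373138 17.74628258] [[0.52784588 0.38151009 0.014     ]]
[[ 0.69514344  0.11796789  0.066     ]
 [ 0.64551886 -0.10578297  0.066     ]
 [ 0.60028061  0.14162676  0.066     ]]
wrist [296.4449685  112.76346137] []
scene [253.88185106 242.88962807] [[36.4, -35.9], [-29.7, -1.8], [18.4, -24.4], [1.3, 0.3], [-15.3, 24.5], [31.0, 3.6], [12.4, 26.8]]
top [204.45842343 150.63244993] [[-55.7, 18.6]]
```

```bash
python3 - <<'E' 
from m3 import *
C=cam('wrist');I=cv2.imread('pics/w9.png');q=proj(C,np.array([[n[0],n[1],.062]]))[0]
g=cv2.cvtColor(I,6);p=cv2.resize(g[int(q[1])-44:int(q[1])+44,int(q[0])-44:int(q[0])+44],None,fx=4,fy=4,interpolation=2)
m=cv2.adaptiveThreshold(p,255,0,1,91,14);k,_,st,ce=cv2.connectedComponentsWithStats(m)
for i in range(1,k):
    if 400<st[i,4]<3500 and max(st[i,2:4])<70: print(tn(onz(C,(ce[i]+.5)/4-.5+q.astype(int)-44,.062)[0]).round(1),st[i,2:5])
for e,kk in ringfit(I,q,44.,44.)[:1]: print(e,kk,tn(onz(C,e[0],.062)[0]))
E
```

```text
[-36.8  24.5] [ 34  53 639]
[-41.7   3.4] [  22   64 1084]
[ 17.  -21.2] [  63   67 3340]
((297.4791259765625, 111.21691131591797), (90.83003997802734, 97.91417694091797), 177.38461303710938) 53 [1.14534305 1.6017042 ]
```

Scene and wrist views agree (disc at about (1, 1) mm in the nest frame at z = 62 mm), so it lies on the ring, clear of the deck edge.

```bash
python3 -c "
from bench import manip
print(manip.hand_in())"
```

```text
the job is handed in; nothing more can be done
None
```

The carrier is built and handed in: base home against the back stop, ring flat on it, disc slid off the deck onto the ring. Cameras put all three within about 2 mm of the nest centre, but the hand-in returned no verdict.

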